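# Roll the sample tubes onto the photo line

### The arm

A 6-joint arm with a two-finger parallel gripper is mounted at the origin on the work surface. World frame = base frame: x ahead of the robot, y to its left, z up, the work surface at z = 0. Lengths are in m, angles in rad, forces in N, time in s.
With the tool pointing down it reaches from about 0.225 to 0.875 m from the base axis. Payload 3.4 kg.
Tool frame: the origin (TCP) lies at the very end of the fingers, on their centre line; the grasp point (between the pads) lies behind it (manip.tcp_to_grasp is the z of the grasp point in the tool frame, in m); z points along the fingers, y is the direction in which the jaws open and shut (so a half turn about z gives the same grasp; the last joint's range is limited). The gripper opens to 85 mm and grips with 20 to 120 N. Pads are 22 mm wide; open, the fingers measure 114 mm over their backs; the gripper's body (76 mm by 85 mm) begins 54 mm behind the grasp point. The pads swing forward as they close: fully open they stand 13 mm farther back than shut.
Start: joints at [-1.232, 0.276, 1.505, -0, 1.361, -0.121], TCP at [0.255, -0.515, 0.231] pointing down, gripper open.
Joint ranges: [-2.89, 2.89], [-0.75, 2.08], [0.22, 2.7], [-1.18, 4.32], [0.11, 2.71], [-2.7, 2.7]. Speed limits (rad/s): [2.57, 2.57, 3.14, 3.14, 3.14, 3.14].

### API

Orientations are given as a unit quaternion [w, x, y, z].
In Python, from rig import manip, eyes gives the robot as it stands.
- The arm moves only by the tool servo_tool, never from a script. Its argument "increments" is a list of rows, each an object with "slide": the shift along the tool's x, y, z in m, a list of three; "spin": the turn about the tool's z in degrees. A call has 1 to 8 rows; each row shifts and turns the commanded pose from where the row before left it, along the tool's axes as they then stand; what a row does not reach is not made up. A row lasts 1/10 s, in which the tool goes at most 50 mm and 8.59 degrees, less where a joint would pass 70% of its speed; a pose out of reach is approached as far as the arm can. A call is refused whole if a number of a shift passes 0.05 or a number of a turn 8.59, either way. A call with a gripper value outside its range is refused whole. "hand" is the opening, from 0 (shut) to 1 (fully open), set as the call begins (left out, the last holds). The fingers move at their own pace and stop on an object; "newtons" is the grip in N (left out, the last holds). Time passes only in rows, so rows that do not move let the fingers close. It gives the time, the measured TCP pose, the force and the opening at its end, in the units of the state.
- manip.get_state(): the state, without advancing time (a new reading comes with each control period).
- eyes.get_image(name): name is "side" or "top"; returns the picture (480x640x3 uint8, blue, green, red); there is no depth.
- eyes.calibration(name): a dict with "fx", "fy", "cx", "cy" (pixels), "rvec" (rotation vector, rad) and "tvec" (3), from world to camera coordinates, as OpenCV has them. Camera axes: x right, y down, z forward; pixel columns grow to the right and rows downward; lengths in m; the calibration is good to about 2 mm. A picture is of the moment at which its call begins. calibration takes no time and is no camera call.
- manip.sign_off(): hands the job in, once; it reports no verdict.
The state is a dict: "clock": time; "qpos": joint angles; "qd": joint speeds; "effort": joint torques, N m; "position": TCP position; "ee_rot": TCP orientation; "contact_force": force on the tool from outside, world axes, zero at the start; "moment": the same for the moment, N m; "width": finger opening in m.
Only numpy, scipy, OpenCV 4.12 (cv2) and the standard library are available. Lean on these libraries where they do the work, as an engineer would, in place of code of your own. Each camera call takes 0.05 s, during which the arm holds its last target.

### The job

Line up the two sample tubes that lie on the dark mat for their record photograph: push the long tube with the fingertips so that it rolls across the mat and comes to rest centred along the strip of white tape, and then do the same with the short lying tube. Roll them rather than drag them, do not pick anything up, and leave everything else where it is.

Things in the scene. Friction and masses are not known exactly. Their poses are not given: they have to be found in the camera images.
- line (a point): Middle of the marked line: a straight strip of white paper tape, 16 mm wide, 340 mm long and flat, stuck across the middle of a flat dark rubber mat (290 x 400 mm, 6 mm thick, fixed to the table). The point lies on the mat's top face (6 mm above the table). Its y axis runs along the tape, its x axis across it (roughly away from the robot), z up.
- long_tube_center (a point): Centre of the long sample tube: a smooth closed cylinder, white with one flush grey capped end and a paper label, 110 mm long, 32 mm diameter, 50 to 100 g, lying on the mat within 0.05 rad of parallel to the tape and 65 to 90 mm to one side of it. Centre 16 mm above the mat. Its own y axis runs along its length (which way round its cap lies says nothing), its z axis points up at the start and turns with the tube as it rolls.
- long_tube: The long tube taken as a whole; its origin lies on its surface, 16 mm from the centre. Smooth on the mat (friction about 0.3). A light touch (1 to 3 N) on its very top drawn sideways rolls it, its axis moving half as far as the fingertips; so does a slow push at its centre height. A push on its flank well above the centre pins and drags it. Let go, it stops within a few mm.
- short_tube_center (a point): Centre of the short sample tube: same make, 70 mm long, 32 mm diameter, 30 to 65 g, lying in the same way on the other side of the tape, by the other half of its length, 65 to 90 mm from it. Centre 16 mm above the mat. Its own y axis runs along its length (which way round its cap lies says nothing), its z axis points up at the start and turns with the tube as it rolls.
- short_tube: The short sample tube taken as a whole; its origin lies on the tube's surface, 16 mm from the centre. It rolls and stops as the long one does.
- standing_tube: Bystander, standing upright on the mat: a sample tube 70 mm tall, 32 mm diameter; origin at the centre of its foot.
- tape: Bystander, lying flat on the mat: blue roll of tape, a ring 68 mm across and 20 mm tall; origin at the centre of its underside.
- brush: Bystander on the table: flat brush, 190 mm long, lying to the right of the mat; origin under its middle.
- bottle: Bystander on the table left of the mat: clear closed water bottle, 62 mm diameter, 200 mm tall; origin at the centre of its underside.
- pot: Bystander on the table right of the mat: terracotta bowl, 100 mm across, 70 mm tall; origin at the centre of its underside.
- sherd: Bystander on the table left of the mat: flat terracotta sherd, about 55 x 45 mm, 9 mm thick; origin at its underside.
Things that resemble listed ones, but are neither listed nor needed, are in the scene too. Leave any green or turquoise look-alike of the short_tube alone. Leave any orange look-alike of the long_tube alone.

How it is judged:
On the way, in this order (a step that is already met when the one before it is completed fails the run):
1. the long tube has rolled over on its way to the line (turned by more than 2 rad) (angle between long_tube_center's own z axis and vertical above 2 rad), for 0.02 s.
2. the long tube rests along the line (x of long_tube_center in the frame of line between -0.008 and 0.008 m and y of long_tube_center in the frame of line between -0.115 and 0.115 m and angle between the y axis of long_tube_center and the y axis of line, either way round below 0.12 rad and height (world z) of long_tube_center between 0.018 and 0.026 m and linear speed of long_tube below 0.01 m/s), for 0.2 s.
3. the short tube has rolled over on its way to the line (turned by more than 2 rad) (angle between short_tube_center's own z axis and vertical above 2 rad), for 0.02 s.
4. the short tube rests along the line (x of short_tube_center in the frame of line between -0.008 and 0.008 m and y of short_tube_center in the frame of line between -0.135 and 0.135 m and angle between the y axis of short_tube_center and the y axis of line, either way round below 0.12 rad and height (world z) of short_tube_center between 0.018 and 0.026 m and linear speed of short_tube below 0.01 m/s), for 0.2 s.
At the end, for the whole second after the job is handed in: Both tubes lie at rest (under 10 mm/s) on the mat, each with its centre within 8 mm of the tape's centre line, parallel to the tape within 0.12 rad and wholly within the tape's length (all of step 2 and all of step 4); the robot touches nothing.
It fails at once if a lying tube was lifted (its centre more than 14 mm above where it rolls) (height (world z) of any of long_tube_center, short_tube_center above 0.036 m).
It fails at once if another thing was moved more than 20 mm (distance of any of standing_tube, tape, brush, bottle, pot, sherd from where it was at the start of the episode above 0.02 m).
It fails at once if the standing tube, the bottle or the bowl was tipped (angle between any of standing_tube, bottle, pot's own z axis and vertical above 0.5 rad).
It also fails if it takes over 67 s, if anything falls off the work surface, if the arm or the gripper's body presses on something with over 40 N, if the wrist force passes 120 N, or if a joint passes its speed limit or range.

## Working session

There is one attempt and no reset: what is moved stays moved. The work goes in short steps, Python scripts to look and compute and a tool call to move; the robot and the scene stay as the last step left them, time stands still between calls to the robot, and variables do not carry over. Pictures are saved under pics/ and viewed, and the job is handed in when it is done.

Besides the shell and the picture viewer there is one more tool, called after "Call:" as a command line: name --argument value ..., lists and objects as JSON in quotes. servo_tool: Moves the arm, as the interface text tells. Its arguments: {"type":"object","properties":{"increments":{"type":"array","items":{"type":"object","properties":{"slide":{"type":"array","items":{"type":"number"}},"spin":{"type":"number"}}}},"hand":{"type":"number"},"newtons":{"type":"number"}},"required":["increments"]}

```bash
mkdir -p pics; ls; python3 - <<'E'
from rig import manip, eyes
import cv2
s=manip.get_state(); print({k:s[k] for k in('clock','position','ee_rot','contact_force','width')}, manip.tcp_to_grasp)
for n in('top','side'):
    cv2.imwrite(f'pics/{n}0.png',eyes.get_image(n)); print(eyes.calibration(n))
E
```

```text
pics
{'clock': 0.0, 'position': array([ 0.25498582, -0.51475635,  0.23040642]), 'ee_rot': array([-9.53833701e-04,  9.73686195e-01,  2.27890928e-01, -9.49159639e-05]), 'contact_force': array([-0.56287081, -0.13485698,  0.49784162]), 'width': 0.08567127472094517} -0.0187
{'fx': 509.9015403368337, 'fy': 509.9015403368337, 'cx': 316.30508676437523, 'cy': 241.85886535478517, 'rvec': array([ 2.16836783, -2.13821054,  0.14011394]), 'tvec': array([-0.02391068,  0.50102316,  1.02043361])}
{'fx': 519.3895011024424, 'fy': 519.3895011024424, 'cx': 320.52009791585954, 'cy': 245.46281892161468, 'rvec': array([ 0.96978646, -2.41302216,  1.13228314]), 'tvec': array([0.37506508, 0.28163795, 0.99004092])}
```

View pics/top0.png

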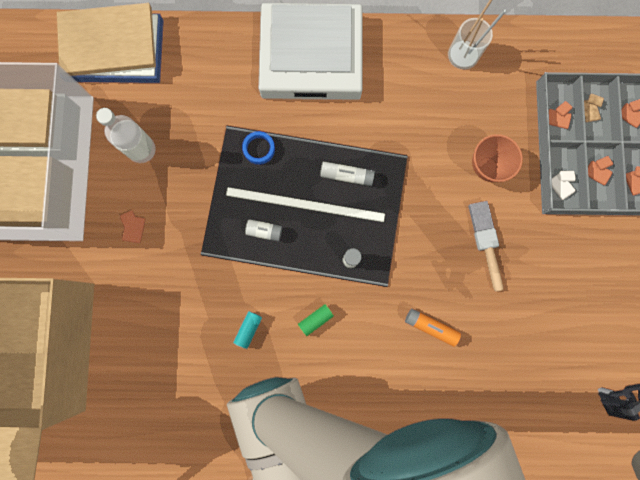

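View pics/side0.png

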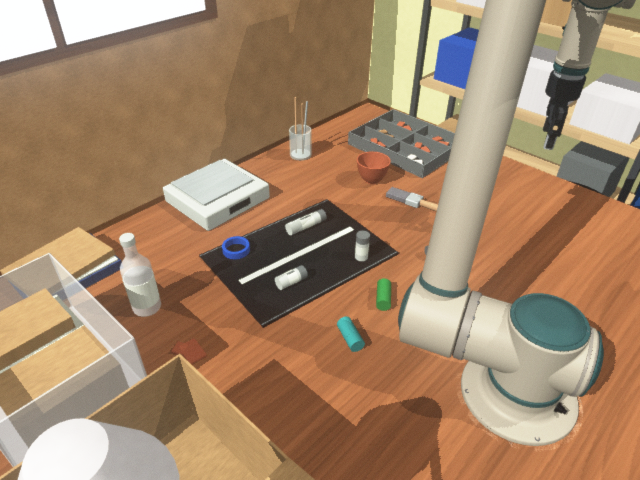

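Candidates, in top-view pixels:
- **Long tube:** white tube at (347,174). The look-alike is orange at (434,327).
- **Short tube:** white tube at (264,231). The look-alikes are turquoise (247,330), green (316,320) and the standing white tube (352,258).

By the description I choose the two white tubes lying on the mat. Next I'll check them in a close crop and measure.

```bash
cat > h.py <<'E'
import numpy as np, cv2
from rig import manip, eyes
def ray(n,u,v,z):
    c=eyes.calibration(n); K=np.array([[c['fx'],0,c['cx']],[0,c['fy'],c['cy']],[0,0,1]])
    R=cv2.Rodrigues(np.array(c['rvec']))[0]; C=-R.T@np.array(c['tvec'])
    d=R.T@np.linalg.inv(K)@np.array([u,v,1.]); return C+d*(z-C[2])/d[2]
def proj(n,P):
    c=eyes.calibration(n); K=np.array([[c['fx'],0,c['cx']],[0,c['fy'],c['cy']],[0,0,1]])
    return cv2.projectPoints(np.atleast_2d(np.array(P,float)),np.array(c['rvec']),np.array(c['tvec']),K,None)[0][:,0]
def blobs(im,n,thr=125):
    hsv=cv2.cvtColor(im,cv2.COLOR_BGR2HSV)
    m=((hsv[...,2]>thr)&(hsv[...,1]<70)).astype(np.uint8)*255
    return m
E
python3 - <<'E'
from h import *
im=cv2.imread('pics/top0.png')
cv2.imwrite('pics/crop0.png',cv2.resize(im[120:295,195:415],None,fx=3.4,fy=3.4,interpolation=cv2.INTER_CUBIC))
for thr in (70,150):
  m=blobs(im,'top',thr); r=np.zeros_like(m); r[128:285,205:405]=m[128:285,205:405]
  cs,_=cv2.findContours(r,0,1)
  for c in cs:
    if cv2.contourArea(c)<60: continue
    (cx,cy),wh,a=cv2.minAreaRect(c); b=cv2.boxPoints(((cx,cy),wh,a))
    print(thr,np.round((cx,cy),1),np.round(wh,1),round(a,1))
    for p in b: print('   ',np.round(p,1),np.round(ray('top',*p,.006 if max(wh)>100 else .022),4))
E
```

```text
70 [295.9 269.1] [184.6   3.6] 9.6
    [204.6 255.5] [0.4724 0.2186 0.006 ]
    [205.2 252. ] [0.48   0.2177 0.006 ]
    [387.2 282.6] [ 0.4207 -0.1667  0.006 ]
    [386.6 286.2] [ 0.4132 -0.1654  0.006 ]
70 [351.4 257.9] [17.2 21.1] 33.7
    [338.4 261.9] [ 0.4614 -0.0633  0.022 ]
    [350.1 244.4] [ 0.4984 -0.0874  0.022 ]
    [364.4 253.9] [ 0.4788 -0.1172  0.022 ]
    [352.7 271.5] [ 0.442  -0.0931  0.022 ]
70 [262.7 229.8] [36.3 17. ] 11.9
    [243.2 234.4] [0.5163 0.1361 0.022 ]
    [246.7 217.7] [0.5518 0.1299 0.022 ]
    [282.2 225.2] [0.5369 0.0551 0.022 ]
    [278.7 241.9] [0.5016 0.0616 0.022 ]
70 [305.2 204.1] [161.   10.1] 9.6
    [225.  195.6] [0.6021 0.1802 0.006 ]
    [226.7 185.6] [0.624  0.1774 0.006 ]
    [385.4 212.6] [ 0.5699 -0.1635  0.006 ]
    [383.7 222.6] [ 0.5483 -0.1598  0.006 ]
70 [346.7 173.2] [53.9 16.8] 10.3
    [318.7 176.7] [ 0.6424 -0.02    0.022 ]
    [321.7 160.1] [ 0.6786 -0.0259  0.022 ]
    [374.8 169.8] [ 0.6591 -0.139   0.022 ]
    [371.8 186.3] [ 0.623  -0.1326  0.022 ]
70 [334.9 144.9] [140.2   3.1] 9.5
    [265.5 134.9] [0.7383 0.0971 0.00
[... 258 characters left out ...]
  [362.6 260.2] [ 0.4657 -0.1136  0.022 ]
    [346.6 268.2] [ 0.4485 -0.0804  0.022 ]
150 [262.  229.7] [33.1 15.5] 10.3
    [244.3 234.3] [0.5165 0.1339 0.022 ]
    [247.1 219.1] [0.5489 0.1291 0.022 ]
    [279.6 225. ] [0.5372 0.0605 0.022 ]
    [276.9 240.2] [0.505  0.0655 0.022 ]
150 [305.1 204.1] [159.6   8.4] 9.6
    [225.7 195.1] [0.6034 0.179  0.006 ]
    [227.1 186.8] [0.6216 0.1766 0.006 ]
    [384.5 213.2] [ 0.5685 -0.1614  0.006 ]
    [383.1 221.5] [ 0.5505 -0.1584  0.006 ]
150 [346.5 173. ] [52.  15.3] 9.5
    [319.6 176.3] [ 0.6433 -0.0219  0.022 ]
    [322.1 161.2] [ 0.6763 -0.0269  0.022 ]
    [373.4 169.7] [ 0.6591 -0.1361  0.022 ]
    [370.9 184.8] [ 0.6262 -0.1307  0.022 ]
```

View pics/crop0.png

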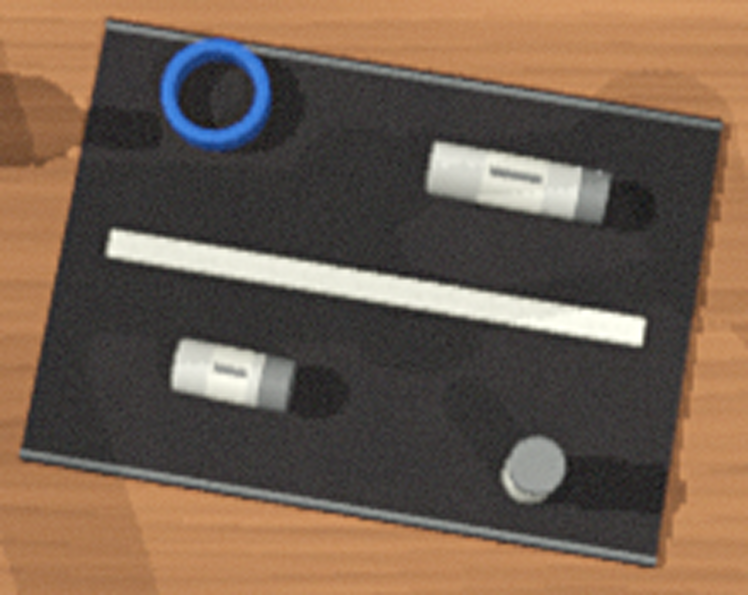

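The crop confirms both: the long tube (white, grey cap, far side of the tape) and the short tube (white, near side). In the line frame the long tube is at about (+78, -77) mm and the short tube at about (-72, +77) mm. The tape yaw is 9.0°. I'll turn the tool to match the tape, then travel to beyond the long tube.

Call:
servo_tool --increments '[{"slide":[0,0,0],"spin":7.1},{"slide":[0,0,0],"spin":7.1},{"slide":[0,0,0],"spin":7.1},{"slide":[0,0,0],"spin":7.1},{"slide":[0,0,0],"spin":7.0},{"slide":[0.01,-0.015,0]},{"slide":[0.022,-0.03,0]},{"slide":[0.023,-0.031,0]}]' --hand 0.6

```text
$.increments[5]: bad value
```

Call:
servo_tool --increments '[{"slide":[0.023,-0.031,0]},{"slide":[0.023,-0.031,0]},{"slide":[0.023,-0.031,0]},{"slide":[0.023,-0.031,0]},{"slide":[0.023,-0.031,0]},{"slide":[0.023,-0.031,0]},{"slide":[0.023,-0.031,0]},{"slide":[0.023,-0.031,0]}]'

```text
$.increments[0]: bad value
```

Call:
servo_tool --increments '[{"slide":[0.023,-0.031,0]},{"slide":[0.023,-0.031,0]},{"slide":[0.023,-0.031,0]},{"slide":[0.023,-0.031,0]},{"slide":[0.015,-0.021,0]},{"slide":[0.01,-0.01,0]},{"slide":[0,0,0]},{"slide":[0,0,0]}]'

```text
$.increments[0]: bad value
```

```bash
cat >> h.py <<'E'
O=np.array([.5861,.0086]); X=np.array([.9877,-.1565]); Y=np.array([.1565,.9877])
def lf(p): p=np.asarray(p)[:2]-O; return np.round([p@X,p@Y],4)
def st():
    s=manip.get_state(); q=s['ee_rot']
    yaw=np.degrees(2*np.arctan2(q[2],q[1])); print('t',round(s['clock'],2),'line xy',lf(s['position']),'z',round(s['position'][2],4),'q',np.round(q,3),'yaw',round(yaw,2),'F',np.round(s['contact_force'],2),'w',round(s['width'],4))
E
python3 -c "
from h import *
st()
cv2.imwrite('pics/top1.png',eyes.get_image('top'));cv2.imwrite('pics/side1.png',eyes.get_image('side'))"
```

```text
t 0.1 line xy [-0.2451 -0.5688] z 0.2305 q [-0.001  0.974  0.228 -0.   ] yaw 26.34 F [-0.39  0.58  0.23] w 0.0853
```

Every row needs a spin value.

Call:
servo_tool --increments '[{"slide":[0,0,0],"spin":7.1},{"slide":[0,0,0],"spin":7.1},{"slide":[0,0,0],"spin":7.1},{"slide":[0,0,0],"spin":7.1},{"slide":[0,0,0],"spin":7.0},{"slide":[0.01,-0.015,0],"spin":0},{"slide":[0.022,-0.03,0],"spin":0},{"slide":[0.023,-0.031,0],"spin":0}]' --hand 0.6

```text
clock: 1.0
position: [0.3223, -0.4475, 0.231]
ee_rot: [-0.0, 0.997, -0.079, 0.0]
contact_force: [0.1, -0.5, -0.5]
width: 0.0512
```

Call:
servo_tool --increments '[{"slide":[0.023,-0.031,0],"spin":0},{"slide":[0.023,-0.031,0],"spin":0},{"slide":[0.023,-0.031,0],"spin":0},{"slide":[0.023,-0.031,0],"spin":0},{"slide":[0.023,-0.031,0],"spin":0},{"slide":[0.023,-0.031,0],"spin":0},{"slide":[0.023,-0.031,0],"spin":0},{"slide":[0.023,-0.031,0],"spin":0}]'

```text
clock: 1.8
position: [0.5431, -0.2303, 0.2313]
ee_rot: [-0.0, 0.997, -0.077, -0.0]
contact_force: [0.0, 0.3, 0.1]
width: 0.0512
```

Call:
servo_tool --increments '[{"slide":[0.023,-0.031,0],"spin":0},{"slide":[0.023,-0.031,0],"spin":0},{"slide":[0.023,-0.031,0],"spin":0},{"slide":[0.023,-0.031,0],"spin":0},{"slide":[0.015,-0.021,0],"spin":0},{"slide":[0.01,-0.01,0],"spin":0},{"slide":[0,0,0],"spin":0},{"slide":[0,0,0],"spin":0}]'

```text
clock: 2.6
position: [0.6813, -0.0986, 0.231]
ee_rot: [0.0, 0.997, -0.079, -0.001]
contact_force: [0.1, 0.5, -0.3]
width: 0.0512
```

```bash
python3 -c "
from h import *
st()
cv2.imwrite('pics/side2.png',eyes.get_image('side'))"
```

```text
t 2.6 line xy [ 0.1108 -0.091 ] z 0.231 q [ 0.     0.997 -0.079 -0.001] yaw -9.01 F [ 0.13  0.47 -0.32] w 0.0512
```

View pics/side2.png

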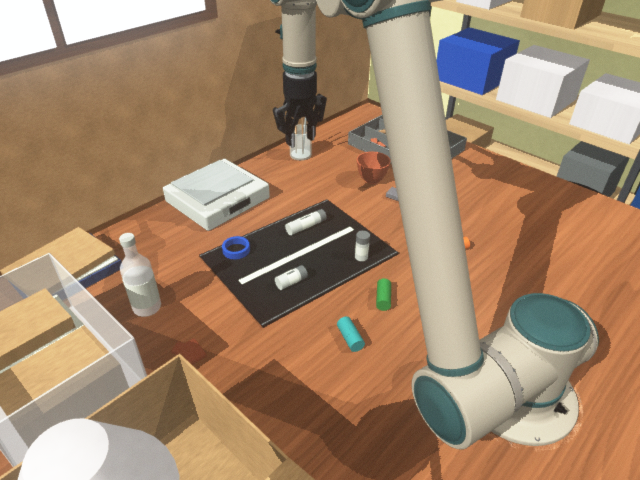

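The arm is above the far side of the mat and both tubes are undisturbed. Descending behind the long tube.

Call:
servo_tool --increments '[{"slide":[0.006,-0.014,0.01],"spin":0},{"slide":[0,0,0.03],"spin":0},{"slide":[0,0,0.035],"spin":0},{"slide":[0,0,0.035],"spin":0},{"slide":[0,0,0.035],"spin":0},{"slide":[0,0,0.03],"spin":0},{"slide":[0,0,0.015],"spin":0},{"slide":[0,0,0],"spin":0}]'

```text
clock: 3.45
position: [0.6883, -0.0852, 0.0385]
ee_rot: [-0.0, 0.997, -0.079, -0.003]
contact_force: [-0.2, -0.3, 1.2]
width: 0.0512
```

Call:
servo_tool --increments '[{"slide":[0,0,0.01],"spin":0},{"slide":[0,0,0.01],"spin":0},{"slide":[0,0,0.01],"spin":0},{"slide":[0,0,0],"spin":0},{"slide":[0,0,0],"spin":0}]'

```text
clock: 3.95
position: [0.6903, -0.0855, 0.0113]
ee_rot: [0.0, 0.997, -0.079, -0.0]
contact_force: [-0.1, 0.1, 1.1]
width: 0.0513
```

```bash
python3 -c "
from h import *
st()
a=eyes.get_image('side')[180:330,190:410];b=eyes.get_image('top')[120:295,195:415]
cv2.imwrite('pics/both3.png',np.vstack([cv2.resize(a,(480,327)),cv2.resize(b,(340,270))[:, :] if 0 else cv2.resize(b,(480,270))]))"
```

```text
t 3.95 line xy [ 0.1176 -0.0766] z 0.0113 q [ 0.     0.997 -0.079 -0.   ] yaw -9.06 F [-0.15  0.08  1.06] w 0.0513
```

View pics/both3.png

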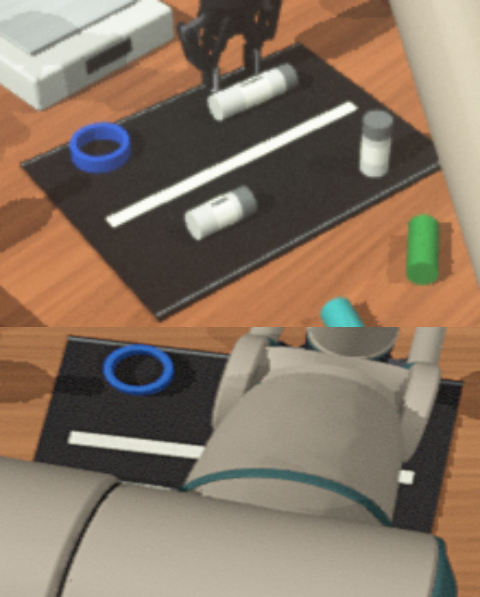

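The fingertips stand behind the long tube and the arm hides the top view, so I'll track with the side view. Pushing slowly towards the line.

Call:
servo_tool --increments '[{"slide":[-0.002,0,0],"spin":0},{"slide":[-0.003,0,0],"spin":0},{"slide":[-0.003,0,0],"spin":0},{"slide":[-0.003,0,0],"spin":0},{"slide":[-0.003,0,0],"spin":0},{"slide":[-0.003,0,0],"spin":0},{"slide":[-0.003,0,0],"spin":0},{"slide":[-0.003,0,0],"spin":0}]'

```text
clock: 4.85
position: [0.6673, -0.0818, 0.0113]
ee_rot: [0.0, 0.997, -0.079, 0.0]
contact_force: [-0.0, -0.1, 0.9]
width: 0.0512
```

Call:
servo_tool --increments '[{"slide":[-0.003,0,0],"spin":0},{"slide":[-0.003,0,0],"spin":0},{"slide":[-0.003,0,0],"spin":0},{"slide":[-0.003,0,0],"spin":0},{"slide":[-0.003,0,0],"spin":0},{"slide":[-0.003,0,0],"spin":0},{"slide":[-0.003,0,0],"spin":0},{"slide":[-0.003,0,0],"spin":0}]'

```text
clock: 5.65
position: [0.6436, -0.078, 0.0113]
ee_rot: [0.0, 0.997, -0.079, 0.0]
contact_force: [0.5, 0.1, 0.9]
width: 0.0511
```

```bash
python3 -c "
from h import *
st()
a=eyes.get_image('side');cv2.imwrite('pics/side4f.png',a);a=a[180:330,190:410]
cv2.imwrite('pics/side4.png',cv2.resize(a,(770,525)))"
```

```text
t 5.65 line xy [ 0.0704 -0.0766] z 0.0113 q [ 0.     0.997 -0.079  0.   ] yaw -9.06 F [0.48 0.11 0.87] w 0.0511
```

View pics/side4.png

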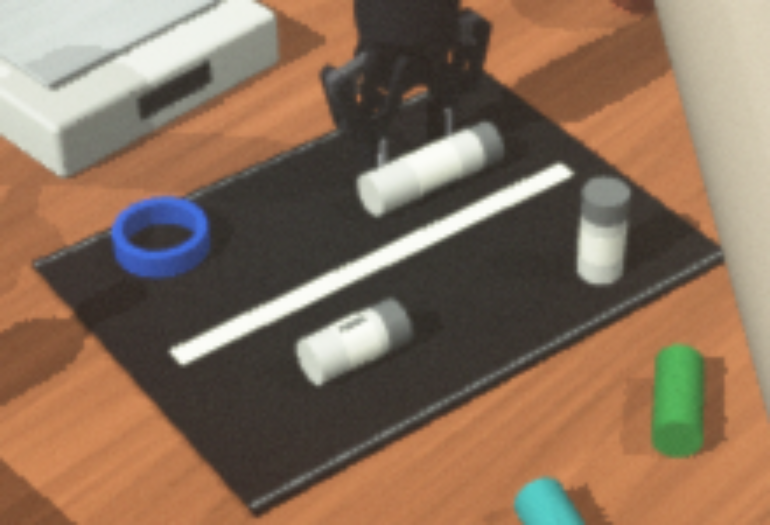

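The tube is rolling: its label print has turned out of sight. I'll measure the side view against the first side picture to get the finger-to-tube offset.

```bash
cat >> h.py <<'E'
def tubes(im,n,thr=85):
    # bright low-saturation blobs on the mat; axis through min-area rect, cast on z=.022 (tubes)
    hsv=cv2.cvtColor(im,cv2.COLOR_BGR2HSV)
    m=((hsv[...,2]>thr)&(hsv[...,1]<60)).astype(np.uint8)*255
    poly=np.array([np.r_[O+X*a+Y*b,.006] for a,b in((.135,.19),(.135,-.19),(-.135,-.19),(-.135,.19))])
    r=np.zeros_like(m); cv2.fillConvexPoly(r,proj(n,poly).astype(np.int32),255)
    m=cv2.bitwise_and(m,r); cs,_=cv2.findContours(m,0,1)
    for c in cs:
        if cv2.contourArea(c)<80: continue
        (cx,cy),wh,a=cv2.minAreaRect(c); b=cv2.boxPoints(((cx,cy),wh,a))
        if np.linalg.norm(b[0]-b[1])<np.linalg.norm(b[1]-b[2]): e=(b[0]+b[1])/2,(b[2]+b[3])/2
        else: e=(b[1]+b[2])/2,(b[3]+b[0])/2
        z=.006 if max(wh)/min(wh)>6 else .022
        P=[lf(ray(n,*q,z)) for q in e]; d=P[1]-P[0]; d=d*np.sign(d[1])
        print(n,'px',np.round((cx,cy),1),'wh',np.round(wh,1),'ends',P[0],P[1],'ctr',np.round((P[0]+P[1])/2,4),'ang',round(np.arctan2(-d[0],d[1]),3))
E
python3 -c "
from h import *
tubes(cv2.imread('pics/top0.png'),'top')
tubes(cv2.imread('pics/side0.png'),'side');print();tubes(cv2.imread('pics/side4f.png'),'side')"
```

```text
top px [351.  257.5] wh [19. 18.] ends [-0.0788 -0.1116] [-0.1179 -0.1181] ctr [-0.0983 -0.1148] ang -1.406
top px [262.5 229.8] wh [35.5 16.5] ends [-0.0706  0.1143] [-0.0742  0.0399] ctr [-0.0724  0.0771] ang -0.048
top px [305.2 204.1] wh [160.6   9.7] ends [-0.0006  0.172 ] [ 0.0005 -0.172 ] ctr [-0.  0.] ang 0.003
top px [346.7 173.3] wh [53.8 16.5] ends [ 0.0783 -0.0197] [ 0.0767 -0.1339] ctr [ 0.0775 -0.0768] ang -0.014
side px [290.6 276.7] wh [14.3 33.5] ends [-0.0738  0.0305] [-0.0736  0.1147] ctr [-0.0737  0.0726] ang -0.002
side px [361.6 245.5] wh [13.6 31.2] ends [-0.0416 -0.1747] [-0.1295 -0.0916] ctr [-0.0856 -0.1332] ang 0.813
side px [295.8 254.6] wh [  6.2 126.2] ends [-0.0023 -0.1755] [-0.0026  0.17  ] ctr [-0.0024 -0.0027] ang 0.001
side px [305.4 221.4] wh [13.2 43.5] ends [ 0.0752 -0.144 ] [ 0.0759 -0.0156] ctr [ 0.0756 -0.0798] ang -0.005

side px [290.5 276.9] wh [14.7 34. ] ends [-0.0757  0.031 ] [-0.0726  0.1155] ctr [-0.0741  0.0733] ang -0.037
side px [362.  245.5] wh [31. 14.] ends [-0.0407 -0.1734] [-0.1313 -0.0946] ctr [-0.086 -0.134] ang 0.855
side px [295.7 254.4] wh [  6.7 126.2] ends [-0.001 -0.176] [-0.0023  0.17  ] ctr [-0.0016 -0.003 ] ang 0.004
side px [310.9 224.8] wh [19.2 43.8] ends [ 0.0582 -0.1485] [ 0.0523 -0.0171] ctr [ 0.0552 -0.0828] ang 0.045
```

The fingers merge into the blob (width 19 px instead of 13), so I'll use the tube's lower silhouette edge instead, compared with picture 0.

```bash
cat >> h.py <<'E'
def lower(im,n,cx,cy,thr=85,half=6.6,upper=False,win=45):
    hsv=cv2.cvtColor(im,cv2.COLOR_BGR2HSV)
    m=((hsv[...,2]>thr)&(hsv[...,1]<60)).astype(np.uint8)
    k,l=cv2.connectedComponents(m); i=l[int(cy),int(cx)]
    if i==0: print('no blob'); return
    ys,xs=np.nonzero(l==i); cols=np.unique(xs); 
    w=len(cols); cols=cols[int(.25*w):int(.75*w)]
    e=np.array([(c,ys[xs==c].min()-.5 if upper else ys[xs==c].max()+.5) for c in cols],np.float32)
    vx,vy,x0,y0=cv2.fitLine(e,cv2.DIST_HUBER,0,.01,.01).ravel()
    nrm=np.array([vy,-vx])*np.sign(vx)*(1 if not upper else -1)   # toward the tube centre (upwards)
    P=[lf(ray(n,*(np.array([x0,y0])+t*np.array([vx,vy])+half*nrm),.022)) for t in(-12,12)]
    d=P[1]-P[0]; d*=np.sign(d[1]); print('lower-edge axis x',np.round((P[0]+P[1])/2,4),'ang',round(float(np.arctan2(-d[0],d[1])),3))
E
python3 -c "
from h import *
lower(cv2.imread('pics/side0.png'),'side',305,221)
lower(cv2.imread('pics/side4f.png'),'side',311,230)"
```

```text
lower-edge axis x [ 0.0765 -0.0699] ang -0.029
lower-edge axis x [ 0.0455 -0.0668] ang 0.028
```

Call:
servo_tool --increments '[{"slide":[-0.003,0,0],"spin":0},{"slide":[-0.003,0,0],"spin":0},{"slide":[-0.003,0,0],"spin":0},{"slide":[-0.003,0,0],"spin":0},{"slide":[-0.003,0,0],"spin":0},{"slide":[-0.003,0,0],"spin":0},{"slide":[-0.003,0,0],"spin":0},{"slide":[-0.003,0,0],"spin":0}]'

```text
clock: 6.5
position: [0.6199, -0.0742, 0.0113]
ee_rot: [0.0, 0.997, -0.079, 0.0]
contact_force: [0.3, -0.6, -0.2]
width: 0.0512
```

Call:
servo_tool --increments '[{"slide":[-0.002,0,0],"spin":0},{"slide":[-0.002,0,0],"spin":0},{"slide":[-0.001,0,0],"spin":0},{"slide":[0,0,0],"spin":0},{"slide":[0,0,0],"spin":0},{"slide":[0,0,0],"spin":0},{"slide":[0,0,0],"spin":0},{"slide":[0,0,0],"spin":0}]'

```text
clock: 7.3
position: [0.6153, -0.0735, 0.0113]
ee_rot: [0.0, 0.997, -0.079, 0.0]
contact_force: [-0.5, -0.3, -0.8]
width: 0.0511
```

```bash
python3 -c "
from h import *
st()
a=eyes.get_image('side');cv2.imwrite('pics/side5f.png',a)
tubes(a,'side')
u,v=proj('side',np.r_[O+X*.015-Y*.077,.022])[0];print(u,v);lower(a,'side',u,v)
cv2.imwrite('pics/side5.png',cv2.resize(a[180:330,190:410],(770,525)))"
```

```text
t 7.3 line xy [ 0.0417 -0.0765] z 0.0113 q [ 0.     0.997 -0.079  0.   ] yaw -9.06 F [-0.51 -0.26 -0.75] w 0.0511
side px [290.5 277. ] wh [14.8 34. ] ends [-0.0745  0.0307] [-0.0742  0.1159] ctr [-0.0744  0.0733] ang -0.004
side px [362.  245.5] wh [31. 14.] ends [-0.0407 -0.1734] [-0.1313 -0.0946] ctr [-0.086 -0.134] ang 0.855
side px [291.4 246.2] wh [ 25.3 126.6] ends [ 0.0179 -0.1768] [0.0121 0.1716] ctr [ 0.015  -0.0026] ang 0.017
319.02337655753496 233.14538935966215
lower-edge axis x [-0.0062  0.0332] ang 0.02
```

View pics/side5.png

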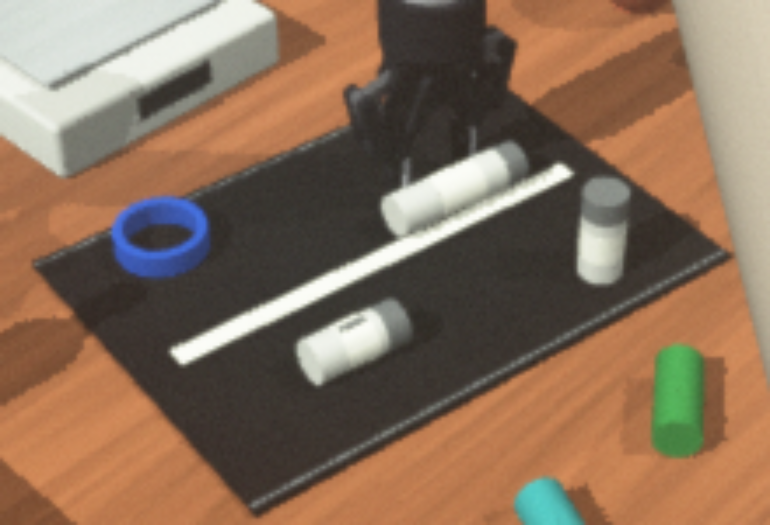

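The tube touches the tape edge, at x of about 16 mm. I'll push 16 mm more, slowing at the end, then back off slowly, lift and check.

Call:
servo_tool --increments '[{"slide":[-0.002,0,0],"spin":0},{"slide":[-0.003,0,0],"spin":0},{"slide":[-0.003,0,0],"spin":0},{"slide":[-0.003,0,0],"spin":0},{"slide":[-0.002,0,0],"spin":0},{"slide":[-0.001,0,0],"spin":0},{"slide":[-0.001,0,0],"spin":0},{"slide":[0,0,0],"spin":0}]'

```text
clock: 8.15
position: [0.6003, -0.0711, 0.0113]
ee_rot: [0.0, 0.997, -0.079, 0.0]
contact_force: [0.2, -0.1, 0.1]
width: 0.0512
```

Call:
servo_tool --increments '[{"slide":[0,0,0],"spin":0},{"slide":[0,0,0],"spin":0},{"slide":[0.002,0,0],"spin":0},{"slide":[0.006,0,0],"spin":0},{"slide":[0.01,0,0],"spin":0},{"slide":[0.01,0,0],"spin":0},{"slide":[0.005,0,0],"spin":0},{"slide":[0,0,0],"spin":0}]'

```text
clock: 8.95
position: [0.6343, -0.0766, 0.0112]
ee_rot: [0.0, 0.997, -0.079, 0.001]
contact_force: [-0.2, -0.1, 0.1]
width: 0.0508
```

```bash
python3 -c "
from h import *
st()
a=eyes.get_image('side');cv2.imwrite('pics/side6f.png',a)
tubes(a,'side')
cv2.imwrite('pics/side6.png',cv2.resize(a[180:330,190:410],(770,525)))"
```

```text
t 8.95 line xy [ 0.061  -0.0766] z 0.0112 q [ 0.     0.997 -0.079  0.001] yaw -9.05 F [-0.17 -0.07  0.05] w 0.0508
side px [290.5 276.9] wh [14.7 34. ] ends [-0.0757  0.031 ] [-0.0726  0.1155] ctr [-0.0741  0.0733] ang -0.037
side px [362.  245.5] wh [31. 14.] ends [-0.0407 -0.1734] [-0.1313 -0.0946] ctr [-0.086 -0.134] ang 0.855
side px [294.  250.9] wh [ 14.9 126.2] ends [ 0.0136 -0.1823] [0.0102 0.1671] ctr [ 0.0119 -0.0076] ang 0.01
```

View pics/side6.png

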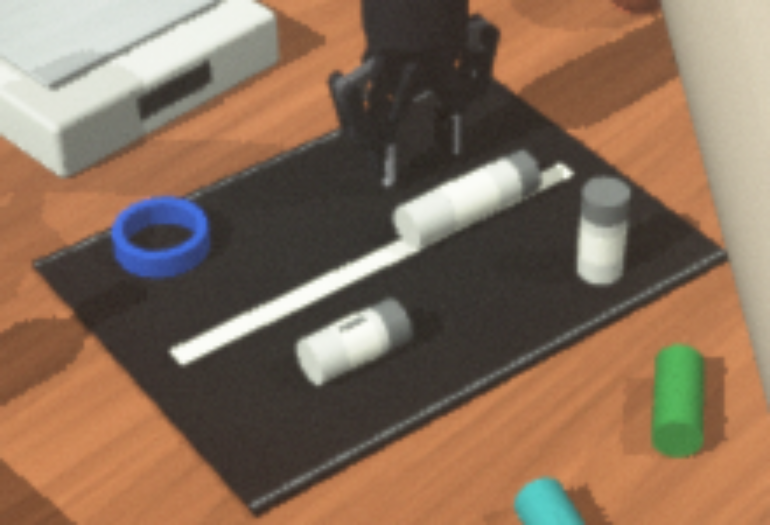

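Backed off and clear of the tube. I'll measure its upper and lower silhouette edges over its own columns (306–340).

```bash
cat >> h.py <<'E'
def edges(im,n,c0,c1,r0,r1,thr=85,z=.022,show=True):
    hsv=cv2.cvtColor(im,cv2.COLOR_BGR2HSV)
    m=((hsv[...,2]>thr)&(hsv[...,1]<60)); U=[];L=[]
    for c in range(c0,c1+1):
        y=np.nonzero(m[r0:r1,c])[0]
        if len(y): U.append((c,r0+y.min()-.5)); L.append((c,r0+y.max()+.5))
    out=[]
    for e in(U,L):
        vx,vy,x0,y0=cv2.fitLine(np.float32(e),cv2.DIST_HUBER,0,.01,.01).ravel(); k=vy/vx; out.append((k,y0-k*x0))
    P=[]
    for c in(c0,c1): 
        v=np.mean([k*c+b for k,b in out]); P.append(lf(ray(n,c,v,z)))
    h=abs((out[0][0]-out[1][0])*(c0+c1)/2+out[0][1]-out[1][1])
    d=P[1]-P[0]; d=d*np.sign(d[1]); print(n,'axis mid',np.round((P[0]+P[1])/2,4),'ang',round(float(np.arctan2(-d[0],d[1])),3),'vert thick',round(h,1))
E
python3 -c "
from h import *
edges(cv2.imread('pics/side0.png'),'side',293,318,205,240)
edges(cv2.imread('pics/side6f.png'),'side',311,336,218,255)
edges(cv2.imread('pics/side0.png'),'side',311,336,205+20,260,z=.006)"
```

```text
side axis mid [ 0.0859 -0.0868] ang -0.015 vert thick 19.7
side axis mid [-0.002  -0.0788] ang -0.016 vert thick 15.8
side axis mid [-0.0023 -0.079 ] ang 0.001 vert thick 6.7
```

Side view: tube axis x = -2.0 mm and tape -2.3 mm in the same view, so the tube is centred to about a millimetre. Now I'll lift and go to the near side of the short tube, then check the long tube from the top before touching anything.

Call:
servo_tool --increments '[{"slide":[0.002,0,-0.015],"spin":0},{"slide":[0,0,-0.03],"spin":0},{"slide":[0,0,-0.04],"spin":0},{"slide":[0,0,-0.04],"spin":0},{"slide":[-0.01,-0.01,-0.02],"spin":0},{"slide":[-0.024,-0.02,0],"spin":0},{"slide":[-0.03,-0.026,0],"spin":0},{"slide":[-0.03,-0.026,0],"spin":0}]' --hand 0.35

```text
clock: 9.8
position: [0.5536, 0.0199, 0.1563]
ee_rot: [-0.0, 0.997, -0.079, -0.0]
contact_force: [0.8, 0.9, -0.6]
width: 0.0299
```

Call:
servo_tool --increments '[{"slide":[-0.03,-0.026,0],"spin":0},{"slide":[-0.03,-0.026,0],"spin":0},{"slide":[-0.015,-0.015,0],"spin":0},{"slide":[-0.005,-0.005,0],"spin":0},{"slide":[0,0,0],"spin":0},{"slide":[0,0,0],"spin":0}]'

```text
clock: 10.4
position: [0.4883, 0.1022, 0.1564]
ee_rot: [0.0, 0.997, -0.079, 0.001]
contact_force: [0.0, -0.6, 1.2]
width: 0.0298
```

```bash
python3 -c "
from h import *
st()
a=eyes.get_image('side');b=eyes.get_image('top');cv2.imwrite('pics/side7f.png',a);cv2.imwrite('pics/top7f.png',b)
cv2.imwrite('pics/both7.png',np.vstack([cv2.resize(a[180:330,190:410],(440,300)),cv2.resize(b[120:295,195:415],(440,300))]))"
```

```text
t 10.4 line xy [-0.1113  0.0771] z 0.1564 q [ 0.     0.997 -0.079  0.001] yaw -9.07 F [ 0.03 -0.62  1.19] w 0.0298
```

View pics/both7.png

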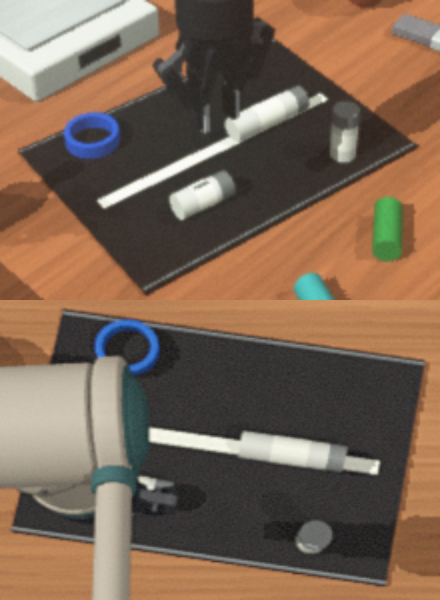

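```bash
python3 -c "
from h import *
b=cv2.imread('pics/top7f.png')
edges(b,'top',318,364,190,225)
edges(cv2.imread('pics/top0.png'),'top',318,364,190,225,z=.006)
edges(cv2.imread('pics/side7f.png'),'side',311,336,218,255)"
```

```text
top axis mid [ 0.0014 -0.0772] ang 0.004 vert thick 16.4
top axis mid [ 0.     -0.0782] ang -0.001 vert thick 9.5
side axis mid [-0.0021 -0.0788] ang -0.013 vert thick 15.6
```

Both views put the long tube at x of about 1 mm, parallel to the tape. Now descending behind the short tube.

Call:
servo_tool --increments '[{"slide":[0,0,0.015],"spin":0},{"slide":[0,0,0.03],"spin":0},{"slide":[0,0,0.03],"spin":0},{"slide":[0,0,0.025],"spin":0},{"slide":[0,0,0.015],"spin":0},{"slide":[0,0,0.01],"spin":0},{"slide":[0,0,0.01],"spin":0},{"slide":[0,0,0.01],"spin":0}]'

```text
clock: 11.3
position: [0.4883, 0.1025, 0.011]
ee_rot: [-0.0, 0.997, -0.079, 0.001]
contact_force: [-0.2, 0.1, -0.8]
width: 0.0302
```

```bash
python3 -c "
from h import *
a=eyes.get_image('side');st()
cv2.imwrite('pics/side8.png',cv2.resize(a[180:330,190:410],(660,450)))"
```

```text
t 11.35 line xy [-0.1125  0.0772] z 0.0097 q [ 0.     0.997 -0.079 -0.001] yaw -9.08 F [-0.62 -0.45 -1.76] w 0.0297
```

View pics/side8.png

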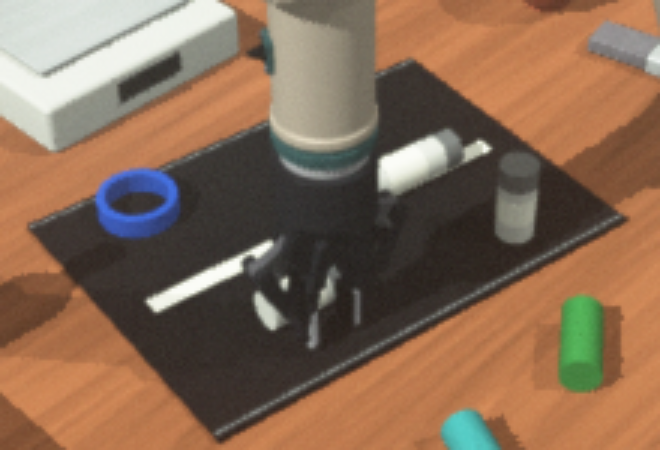

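The fingertips are behind the short tube and the other tubes are undisturbed. Pushing it.

Call:
servo_tool --increments '[{"slide":[0.002,0,0],"spin":0},{"slide":[0.003,0,0],"spin":0},{"slide":[0.003,0,0],"spin":0},{"slide":[0.003,0,0],"spin":0},{"slide":[0.003,0,0],"spin":0},{"slide":[0.003,0,0],"spin":0},{"slide":[0.003,0,0],"spin":0},{"slide":[0.003,0,0],"spin":0}]'

```text
clock: 12.15
position: [0.5103, 0.0992, 0.0113]
ee_rot: [0.0, 0.997, -0.079, 0.0]
contact_force: [0.3, 0.3, -0.2]
width: 0.0301
```

Call:
servo_tool --increments '[{"slide":[0.003,0,0],"spin":0},{"slide":[0.003,0,0],"spin":0},{"slide":[0.003,0,0],"spin":0},{"slide":[0.003,0,0],"spin":0},{"slide":[0.003,0,0],"spin":0},{"slide":[0.003,0,0],"spin":0},{"slide":[0.003,0,0],"spin":0},{"slide":[0.003,0,0],"spin":0}]'

```text
clock: 12.95
position: [0.534, 0.0954, 0.0113]
ee_rot: [0.0, 0.997, -0.079, 0.0]
contact_force: [-0.1, 1.1, -0.0]
width: 0.0299
```

```bash
python3 -c "
from h import *
a=eyes.get_image('side');st()
cv2.imwrite('pics/side9.png',cv2.resize(a[180:330,190:410],(660,450)))"
```

```text
t 13.0 line xy [-0.0643  0.0776] z 0.0113 q [ 0.     0.997 -0.079  0.   ] yaw -9.06 F [ 0.87 -0.65  0.13] w 0.0303
```

View pics/side9.png

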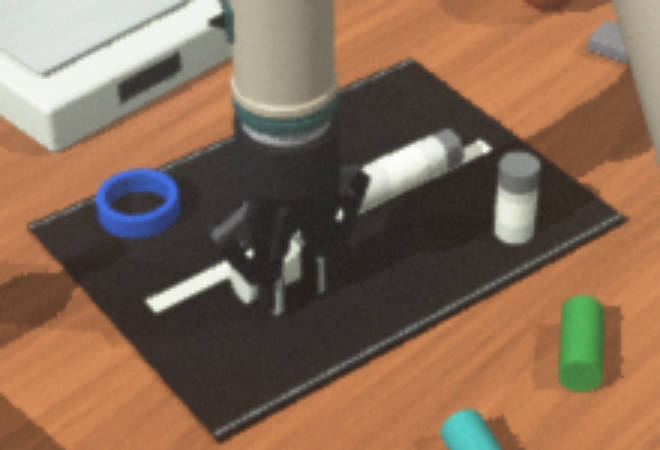

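It is rolling ahead of the fingers. TCP is at -64 mm, with 37 mm to go.

Call:
servo_tool --increments '[{"slide":[0.003,0,0],"spin":0},{"slide":[0.003,0,0],"spin":0},{"slide":[0.003,0,0],"spin":0},{"slide":[0.003,0,0],"spin":0},{"slide":[0.003,0,0],"spin":0},{"slide":[0.003,0,0],"spin":0},{"slide":[0.003,0,0],"spin":0},{"slide":[0.003,0,0],"spin":0}]'

```text
clock: 13.8
position: [0.5577, 0.0916, 0.0113]
ee_rot: [0.0, 0.997, -0.079, 0.0]
contact_force: [0.7, 0.0, -1.0]
width: 0.0299
```

Call:
servo_tool --increments '[{"slide":[0.003,0,0],"spin":0},{"slide":[0.003,0,0],"spin":0},{"slide":[0.003,0,0],"spin":0},{"slide":[0.002,0,0],"spin":0},{"slide":[0.001,0,0],"spin":0},{"slide":[0.001,0,0],"spin":0},{"slide":[0,0,0],"spin":0},{"slide":[0,0,0],"spin":0}]'

```text
clock: 14.6
position: [0.5702, 0.0896, 0.0113]
ee_rot: [0.0, 0.997, -0.079, -0.0]
contact_force: [-0.1, 1.5, 0.5]
width: 0.03
```

Call:
servo_tool --increments '[{"slide":[0,0,0],"spin":0},{"slide":[-0.002,0,0],"spin":0},{"slide":[-0.006,0,0],"spin":0},{"slide":[-0.012,0,0],"spin":0},{"slide":[-0.01,0,0],"spin":0},{"slide":[-0.005,0,-0.01],"spin":0},{"slide":[0,0,-0.03],"spin":0},{"slide":[0,0,-0.04],"spin":0}]'

```text
clock: 15.4
position: [0.5336, 0.0952, 0.0912]
ee_rot: [0.0, 0.997, -0.079, -0.002]
contact_force: [1.5, 0.4, 0.7]
width: 0.0301
```

Call:
servo_tool --increments '[{"slide":[0,0,-0.04],"spin":0},{"slide":[-0.02,0,-0.03],"spin":0},{"slide":[-0.04,0,0],"spin":0},{"slide":[-0.04,0,0],"spin":0},{"slide":[-0.03,0,0],"spin":0},{"slide":[0,0,0],"spin":0},{"slide":[0,0,0],"spin":0}]'

```text
clock: 16.1
position: [0.4073, 0.1158, 0.1622]
ee_rot: [-0.0, 0.997, -0.079, 0.001]
contact_force: [-0.2, 0.0, 0.8]
width: 0.0302
```

```bash
python3 -c "
from h import *
st()
a=eyes.get_image('side');b=eyes.get_image('top');cv2.imwrite('pics/side10f.png',a);cv2.imwrite('pics/top10f.png',b)
cv2.imwrite('pics/both10.png',np.vstack([cv2.resize(a[180:330,190:410],(440,300)),cv2.resize(b[120:295,195:415],(440,300))]))"
```

```text
t 16.1 line xy [-0.1934  0.0779] z 0.1622 q [-0.     0.997 -0.079  0.001] yaw -9.01 F [-0.23  0.01  0.79] w 0.0302
```

View pics/both10.png

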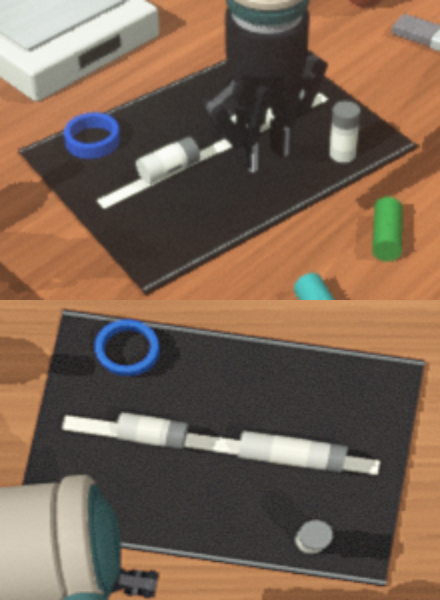

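Both tubes lie on the tape. The side view hints that the short one sits slightly to the far side, so I'll measure.

```bash
python3 -c "
from h import *
b=cv2.imread('pics/top10f.png'); a=cv2.imread('pics/side10f.png')
print('short');edges(b,'top',257,284,175,215)
edges(cv2.imread('pics/top0.png'),'top',257,284,175,215,z=.006)
for t in(85,130): edges(b,'top',258,278,175,215,thr=t)
for c in (258,264,270,276,282): print(c, b[180:212,c].max(axis=1))
print('long');edges(b,'top',318,364,190,225)
cv2.imwrite('pics/c10.png',np.vstack([cv2.resize(a[235:300,225:315],(720,300),interpolation=2)[:, :], cv2.resize(b[175:215,220:310],(720,300),interpolation=2)]))
"
```

```text
short
top axis mid [0.002  0.0738] ang -0.005 vert thick 16.2
top axis mid [-0.     0.075] ang 0.002 vert thick 9.5
top axis mid [0.002  0.0792] ang -0.002 vert thick 16.5
top axis mid [0.0021 0.0792] ang -0.014 vert thick 15.8
258 [ 57  58  55  48  50  78 169 200 211 221 222 226 230 230 228 225 219 212
 205 196 182 133  60  56  58  57  53  56  56  57  58  55]
264 [ 53  60  55  53  51  41  63 157 198 215 226 235 241 247 251 247 243 240
 232 224 218 206 161  85  53  52  53  59  62  59  58  50]
270 [ 56  54  56  56  60  56  43  68 175 215 229 237 241 246 247 249 248 242
 240 233 222 215 206 171 104  51  54  58  53  63  62  51]
276 [ 53  60  58  53  49  58  48  45  54 146 207 223 223 225 225 229 230 232
 227 223 220 210 203 188 152  90  54  57  60  48  53  60]
282 [ 60  64  61  57  62  55  59  54  50  46  82 113 129 141 142 145 152 160
 156 155 146 138 136 129 121 106  71  50  57  62  51  55]
long
top axis mid [ 0.0014 -0.0772] ang 0.005 vert thick 16.4
```

View pics/c10.png

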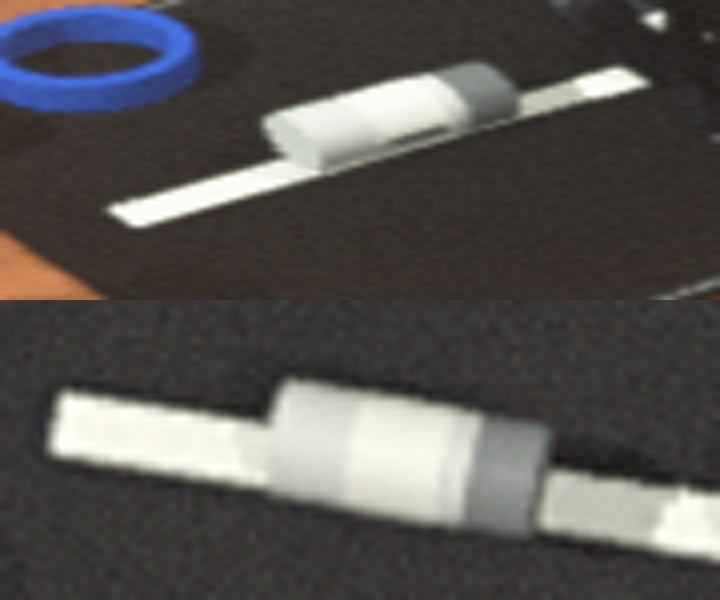

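Top view gives short x = +2.0 mm and angle under 0.02 rad. Cross-checking in the side view with the upper edge, calibrated on the first picture.

```bash
python3 -c "
from h import *
def up(f,c0,c1,r0,r1):
    im=cv2.imread(f);hsv=cv2.cvtColor(im,cv2.COLOR_BGR2HSV);m=(hsv[...,2]>85)&(hsv[...,1]<60)
    e=np.float32([(c,r0+np.nonzero(m[r0:r1,c])[0].min()-.5) for c in range(c0,c1+1)])
    vx,vy,x0,y0=cv2.fitLine(e,2,0,.01,.01).ravel(); P=lf(ray('side',x0+7*(-vy)*np.sign(vx),y0+7*abs(vx),.022)); print(f,P)
up('pics/side0.png',281,298,262,295)
up('pics/side10f.png',265,280,245,285)
up('pics/side6f.png',311,330,218,255)
b=cv2.imread('pics/top10f.png');tubes(b,'top')
for f in ('top0','top10f'):
    h=cv2.cvtColor(cv2.imread(f'pics/{f}.png'),cv2.COLOR_BGR2HSV); m=cv2.inRange(h,(105,150,80),(125,255,255))[120:180,230:290]; print(f,cv2.boundingRect(m))
"
```

```text
pics/side0.png [-0.0536  0.0711]
pics/side10f.png [-0.      0.0664]
pics/side6f.png [ 0.0008 -0.0816]
top px [351.5 257.5] wh [17.  19.8] ends [-0.0813 -0.1279] [-0.1151 -0.1039] ctr [-0.0982 -0.1159] ang 0.953
top px [222.9 238. ] wh [34.5 34. ] ends [-0.1074  0.1913] [-0.0999  0.1195] ctr [-0.1036  0.1554] ang 0.104
top px [305.5 201.9] wh [160.8  16.6] ends [0.0051 0.1725] [ 0.0047 -0.1721] ctr [0.0049 0.0002] ang -0.001
top0 (12, 11, 33, 33)
top10f (12, 11, 33, 33)
```

The side view, relative to its own tape offset of -2.4 mm, gives short about +2.4 mm and long about +3 mm, both well inside ±8 mm. The ring has not moved and the arm is clear, so I'm handing in.

```bash
python3 -c "
from rig import manip
manip.sign_off()"
```

```text
the job is handed in; nothing more can be done
```

I rolled the long tube and then the short tube onto the tape, pushing each slowly at centre height with the two fingertips. Then I backed off, raised the arm clear and handed in at about 16 s of the 67 s allowed.

| Tube | Offset from tape centre line, top view | Offset from tape centre line, side view | Angle to tape, top view | Position along tape |
|---|---|---|---|---|
| Long | +1.4 mm | 0 to +3 mm | 0.005 rad | -77 mm |
| Short | +2.0 mm | about +2.4 mm | within 0.02 rad | +75 mm |

- **Limits:** both are inside the 8 mm and 0.12 rad limits and within the tape's length.
- **Other things:** the ring and the standing tube measured unmoved from the top. I did not measure the brush, bottle, bowl or sherd again; the arm passed high over or well away from them.
- **Checks that failed or disagreed:** two side-view reference readings on the first picture were spoiled. One, on the long tube, had an implausible thickness, and the tape ran into the other, on the short tube. The two side-view readings of the long tube also differed by about 3 mm.
- **Refused calls:** the first three move calls were refused because some rows had no spin value. Nothing moved.
- **Not checked directly:** I inferred rolling, not dragging, from the label print turning out of sight on the long tube. For the short tube I could only compare pictures before and after, because the arm mostly hid it during the push.

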